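Show the stud-welded bracket to the inspection camera

ROBOT

A 7-joint arm with a two-finger parallel gripper is mounted at the origin on the work surface. World frame = base frame: x ahead of the robot, y to its left, z up, the work surface at z = 0. Lengths are in m, angles in rad, forces in N, time in s.
With the tool pointing down it reaches from about 0.425 to 0.825 m from the base axis. Payload 3.6 kg.
Tool frame: the origin (TCP) lies between the finger pads; the fingertips stand 14 mm ahead of it and the grasp point (between the pads) lies 5 mm behind it; z points along the fingers, x is the direction in which the jaws open and shut, and the axes are right-handed (so a half turn about z gives the same grasp; the last joint's range is limited). The gripper opens to 85 mm and grips with 20 to 120 N. Pads are 22 mm wide; open, the fingers measure 114 mm over their backs; the gripper's body (76 mm by 85 mm) begins 54 mm behind the grasp point. The pads swing forward as they close: fully open they stand 13 mm farther back than shut.
Start: joints at [1.252, 0.615, -0.013, 1.423, 0.008, 1.103, -0.04], TCP at [0.188, -0.622, 0.245] pointing down, gripper open.
Joint ranges: [-3.12, 3.12], [-0.3, 2.06], [-1.34, 1.32], [0.26, 2.42], [-1.36, 4.5], [0.01, 1.98], [-2.84, 2.84]. Speed limits (rad/s): [2.79, 2.79, 3.14, 3.14, 3.14, 3.14, 3.14].

INTERFACE

Orientations are given as a unit quaternion [x, y, z, w].
In Python, from workcell import * gives the robot as it stands.
- The arm moves only by the shell command python3 -m pendant 'ROWS' [OPENING] [FORCE]. ROWS is JSON, a list of rows, each a list of 6 numbers: the shift along the world's x, y, z scaled (see below), then the turn, a rotation vector about the world's x, y, z scaled (see below). A call has 1 to 20 rows; each row shifts and turns the commanded pose from where the row before left it; what a row does not reach is not made up. The controller multiplies each number of a shift by 200 mm and each number of a turn by 90 degrees. A row lasts 1/10 s, in which the tool goes at most 50 mm and 8.59 degrees, less where a joint would pass 70% of its speed; a pose out of reach is approached as far as the arm can. A call with a number of a shift or a turn outside -1 to 1 is refused whole. A call with a gripper value outside its range is refused whole. OPENING is the gripper command: -1 is fully open, 1 is shut, values between are in proportion, set as the call begins (- or left out, the last holds). The fingers move at their own pace and stop on an object; FORCE is the grip in N (left out, the last holds). Time passes only in rows, so rows that do not move let the fingers close. It gives the time, the measured TCP pose, the force and the opening at its end, in the units of the state.
- get_obs(): the state, without advancing time (a new reading comes with each control period).
- get_image(name): name is "scene" or "top"; returns a dict with "image" (480x640x3 uint8, blue, green, red), "z_map" (480x640 float32, m along the optical axis (not along the pixel's ray), 0 where there is no reading), "intrinsics" (3x3 intrinsics, pixels), "position" and "attitude" of the camera in the world. Camera axes: x right, y up, looking along -z (the intrinsics and any distortion apply to the point x, -y, -z); pixel columns grow to the right and rows downward; lengths in m; the calibration is good to about 2 mm. A picture is of the moment at which its call begins.
- finish_job(): hands the job in, once; it reports no verdict.
The state is a dict: "time_s": time; "joint_positions": joint angles; "qd": joint speeds; "effort": joint torques, N m; "eef_pos": TCP position; "tcp_rot": TCP orientation; "contact_force": force on the tool from outside, world axes, zero at the start; "torque": the same for the moment, N m; "opening": opening from 0.0 (shut) to 1.0 (fully open).
Only numpy, scipy, OpenCV 4.12 (cv2) and the standard library are available. Lean on these libraries where they do the work, as an engineer would, in place of code of your own. Each camera call takes 0.05 s, during which the arm holds its last target.

TASK

Push the door of the camera's control box fully shut until it snaps home on its catch, because the inspection camera only works with it shut. Then pick the bracket with the two studs off the fixture plate and hold it in the air in front of the camera, straight above the pin on the camera's rail: upright, its middle level with the lens, the stud side squarely facing the lens. Leave the other things where they are, and finish while still holding the bracket there, motionless.

Things in the scene. Friction and masses are not known exactly. Their poses are not given: they have to be found in the camera images.
- box: Control box of the camera, fixed on the table on the left: grey upright box 200 wide (y), 140 deep (x), 200 mm high, its open side with the door towards the robot (-x). Origin under the middle of its front edge.
- door (a joint): The box's door. Angle in rad: 0 shut, growing as the free edge swings out towards the robot. The hinge is upright at the box's right (-y) edge, so it is pushed on its outer face, forwards and to the left. It swings easily; over the last 0.08 rad a spring ball catch resists with about 5 N at the free edge and, past about 0.04 rad, pulls it home to 0 (before that it pushes it open).
- door_hinge (a point): On the door's hinge line, 170 mm above the table. Axes as door_push. The door panel is 184 wide, 182 high and 12 mm thick, its upper edge 194 mm above the table, 6 mm below the box's top.
- door_push (a point): On the door's outer face, 34 mm from its free edge, 24 mm below its upper edge, 150 mm along the door from the hinge line and 12 mm out from it: a good spot to push. x points through the door into the box, y from hinge to free edge, z up. A black handle stands 10 mm out of the face lower down (50 to 100 mm above the table).
- bracket_center (a point): Bracket to be shown, a steel angle with two copper studs: middle of its wall, 30 mm above its underside. Wall 90 long (y), 8 thick (x), 60 mm high (z up); a foot 8 thick runs 40 mm out from the wall's -x face. The studs, 10 in diameter, 25 mm long, stand level out of the +x face at this height, 32 mm either side of the middle. 0.5 kg. Pick it from above by the wall, between the studs.
- camera: Camera stand, fixed. Origin on the table under a steel pin (8 mm in diameter, top 62 mm above the table) that marks the spot. +x points from the pin to the camera, z up. Low rail 50 wide, 12 mm high, from 20 mm before the pin to 300 mm behind it; post 255 to 285 mm behind the pin, 252 mm high.
- stud_tips (a point): On the same bracket, half-way between the tips of the two studs: 29 mm from bracket_center along the bracket's +x.
- bracket_one_center (a point): Bystander: a like bracket of the same size with only one stud, in the middle. Same point and axes as bracket_center.
- fixture: Steel fixture plate on the table on which both brackets stand, 130 (x) by 280 (y) by 16 mm high, with a pattern of holes. Origin under its centre.
- lens (a point): Centre of the camera's lens front, 160 mm behind the pin; the lens looks along -x of the camera. The head can be at various heights on its post and does not move by itself. Axes as camera. The head is 56 mm wide and high.
- view_point (a point): The spot in the air straight above the pin at the height of the lens axis, 160 mm in front of the lens, where the bracket's middle is to be held. Axes as camera: the bracket's axes are to match them.
- dish: Bystander: small open grey dish of studs, 75 by 75 by 30 mm. Origin under its centre.
- hammer: Bystander: hammer lying on the table, 260 mm long along its x. Origin under its middle.
- brush: Bystander: brush lying on the table, 200 mm long along its x. Origin under its middle.
- clamp: Bystander: copper-coloured clamp, 120 mm long along its y, 24 mm high. Origin under its middle.
- can: Bystander: metal spray can, 60 mm in diameter, 170 mm high. Origin under its centre.
Things that resemble listed ones, but are neither listed nor needed, are in the scene too. Leave any green or purple look-alike of the part that bears bracket_center alone.

How it is judged:
By the outcome, as a careful person would: the job done as asked, in the order asked, and still so for the second after the job is handed in, while the arm keeps its last pose, push and grip.
It also fails if it takes over 58 s, if anything falls off the work surface, if the arm or the gripper's body presses on something with over 40 N, if the wrist force passes 120 N, or if a joint passes its speed limit or range.

## Working session

There is one attempt and no reset: what is moved stays moved. The work goes in short steps, Python scripts to look and compute and a shell command to move; the robot and the scene stay as the last step left them, time stands still between calls to the robot, and variables do not carry over. Pictures are saved under pics/ and viewed, and the job is handed in when it is done.

```bash
ls; mkdir -p pics
cat > h.py <<'E'
import numpy as np, cv2
from scipy.spatial.transform import Rotation as R
from workcell import *
def grab(n,tag):
    d=get_image(n); np.savez(f'/tmp/{tag}.npz',**{k:np.array(v) for k,v in d.items()}); cv2.imwrite(f'pics/{tag}.png',d['image']); return d
def load(tag): return dict(np.load(f'/tmp/{tag}.npz'))
def Rm(d):
    a=np.array(d['attitude'])
    return a if a.shape==(3,3) else R.from_quat(a).as_matrix()
def cloud(d):
    z=d['z_map'];K=d['intrinsics'];v,u=np.indices(z.shape)
    p=np.stack([(u-K[0,2])/K[0,0]*z,-(v-K[1,2])/K[1,1]*z,-z],-1)
    w=p@Rm(d).T+d['position']; w[z<=0]=np.nan; return w
def ray(d,u,v,h):
    K=d['intrinsics'];r=Rm(d)@np.array([(u-K[0,2])/K[0,0],-(v-K[1,2])/K[1,1],-1]);p=np.array(d['position'])
    return p+r*(h-p[2])/r[2]
E
python3 - <<'E'
from h import *
for n in('scene','top'):
    d=grab(n,n+'0'); print(n,d.keys(),d['intrinsics'],d['position'],d['attitude'],(d['z_map']>0).mean())
print(get_obs())
E
```

```text
pics
scene dict_keys(['image', 'z_map', 'intrinsics', 'position', 'attitude']) [[542.24521859   0.         323.11580121]
 [  0.         542.24521859 240.81470281]
 [  0.           0.           1.        ]] [1.12882899 0.34149575 1.40947317] [0.12939069 0.23073601 0.84018768 0.47339582] 0.996142578125
top dict_keys(['image', 'z_map', 'intrinsics', 'position', 'attitude']) [[616.38474602   0.         324.39687587]
 [  0.         616.38474602 254.45718114]
 [  0.           0.           1.        ]] [ 0.38642794 -0.07632273  1.59238587] [-0.02264516  0.01444386  0.71424266 -0.69938258] 0.9962109375
{'time_s': 0.1, 'joint_positions': array([ 1.25152987,  0.61585964, -0.01263063,  1.42475251,  0.00807505,
        1.10343209, -0.04041956]), 'qd': array([-1.82299410e-04, -5.36037185e-04,  1.76259275e-03, -1.29259080e-03,
       -6.31593759e-04, -5.32427051e-04, -5.04918592e-05]), 'effort': array([ 1.70785021e-03, -4.70379817e+01,  2.60463394e-01, -1.71568573e+01,
        1.01247279e-02,  5.91100281e-03, -8.45666619e-06]), 'eef_pos': array([ 0.18742251, -0.621693  ,  0.24422523]), 'tcp_rot': array([ 8.02696868e-01, -5.96386029e-01, -9.64576620e-04, -7.15850670e-04]), 'contact_force': array([ 0.5864637 , -0.79810745, -0.97806988]), 'torque': array([-0.00280256, -0.01734223, -0.00604766]), 'opening': 1.0035225039520703}
```

View pics/scene0.png

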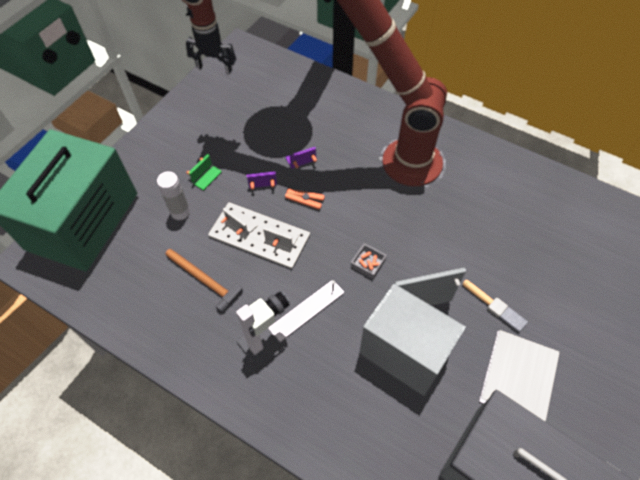

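View pics/top0.png

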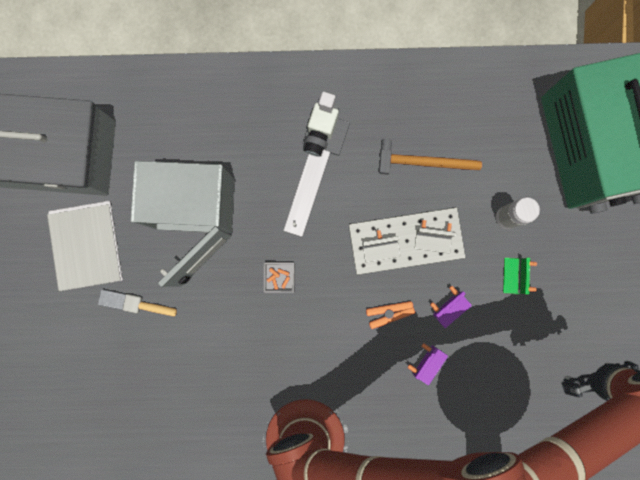

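The top view shows the box at (180,195) with its door open to (165,285), the camera rail from (293,230) to (325,100), and the fixture at (407,240).
Candidates for the bracket (top view):
- steel with two studs, (435,235)
- steel with one stud, (378,243)
- purple, (453,308) and (430,363)
- green, (518,275)

The description points to the one at (435,235). I'll check it in a crop.

Run:
```python
from h import *
d=load('top0'); s=load('scene0')
a=cv2.resize(d['image'][195:285,340:475],None,fx=3.9,fy=3.9,interpolation=cv2.INTER_CUBIC)
b=cv2.resize(s['image'][195:275,200:320],None,fx=2.2,fy=2.2,interpolation=cv2.INTER_CUBIC)
o=np.zeros((max(a.shape[0],b.shape[0]),a.shape[1]+b.shape[1],3),np.uint8);o[:a.shape[0],:a.shape[1]]=a;o[:b.shape[0],a.shape[1]:]=b
cv2.imwrite('pics/crop1.png',o)
a=d['image'][130:300,110:350]; cv2.imwrite('pics/crop2.png',cv2.resize(a,None,fx=3.3,fy=3.3,interpolation=cv2.INTER_CUBIC))
c=cloud(d)
for n,(u,v) in dict(table=(250,320),boxtop=(180,195),railfar=(300,215),pin=(294,226),post=(327,99),head=(320,118),lensrg=(315,143),wall2=(435,240),wall1=(378,242),fix=(400,262),dooredge=(195,255),can=(525,210)).items(): print(n,c[v,u].round(3))
cs=cloud(s)
for n,(u,v) in dict(boxtop=(415,325),table=(300,400),railfar=(330,290),fix=(260,255)).items(): print(n,cs[v,u].round(3))
```

```text
table [ 0.305  0.137 -0.001]
boxtop [0.602 0.266 0.2  ]
railfar [0.573 0.002 0.013]
pin [0.542 0.016 0.038]
post [ 0.799 -0.074  0.256]
head [ 0.771 -0.057  0.207]
lensrg [ 0.714 -0.045  0.204]
wall2 [ 0.5   -0.341  0.024]
wall1 [ 0.494 -0.192  0.077]
fix [ 0.446 -0.251  0.02 ]
dooredge [0.466 0.238 0.177]
can [ 0.554 -0.527  0.168]
boxtop [0.601 0.276 0.198]
table [ 0.853  0.103 -0.001]
railfar [0.548 0.011 0.009]
fix [ 0.557 -0.225  0.009]
```

View pics/crop1.png

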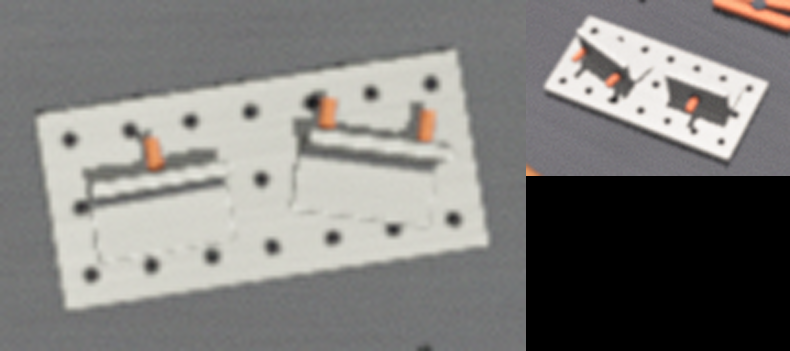

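View pics/crop2.png

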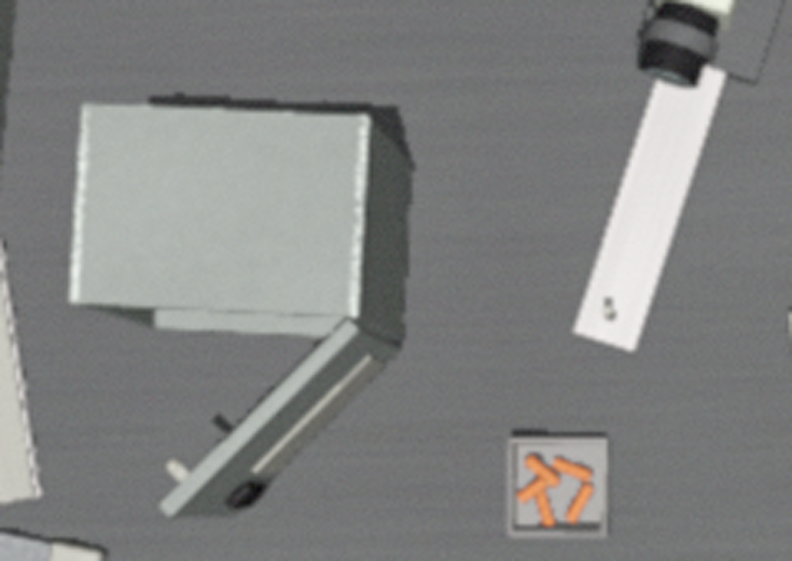

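The crop confirms it: the right bracket on the fixture has two copper studs at crop (327,112) and (427,125), and the left one has a single stud. Next I measure.

```bash
cat > m.py <<'E'
from h import *
def rect(P):
    (c,(w,h),a)=cv2.minAreaRect((P[:,:2]*1000).astype(np.float32)); return np.round(c,1),np.round((w,h),1),round(a,1),len(P)
if __name__=='__main__':
  for t in('top0','scene0'):
    d=load(t);c=cloud(d);X,Y,Z=c[...,0],c[...,1],c[...,2];hsv=cv2.cvtColor(d['image'],cv2.COLOR_BGR2HSV)
    print('==',t)
    roi=(X>.40)&(X<.62)&(Y>-.42)&(Y<-.10)
    if t=='top0':
        v,u=np.indices(X.shape)
        m=roi&(d['image'].min(-1)>170)
        # fixture
        n,l,st,_=cv2.connectedComponentsWithStats(m.astype(np.uint8)); i=1+st[1:,4].argmax()
        P=np.array([ray(d,uu,vv,.016) for vv,uu in np.argwhere(l==i)]);print('fixture',rect(P))
    for nm,y0,y1 in(('two',-.42,-.255),('one',-.25,-.12)):
        m=roi&(Y>y0)&(Y<y1)&(Z>.066)&(Z<.09); P=c[m]; print(nm,'top z',P[:,2].mean().round(4),rect(P),P.mean(0).round(4))
    m=roi&(hsv[...,0]<18)&(hsv[...,1]>110)
    n,l,st,ce=cv2.connectedComponentsWithStats(m.astype(np.uint8))
    for i in range(1,n):
        if st[i,4]>8: P=c[l==i]; print('stud',ce[i].round(1),st[i,4],P.mean(0).round(4),'ray46',ray(d,*ce[i],.049).round(4))
    m=(X>.5)&(X<.66)&(Y>-.05)&(Y<.06)&(d['image'].min(-1)>170)&(Z<.03)
    P=np.array([ray(d,uu,vv,.012) for vv,uu in np.argwhere(m)]);print('rail',rect(P),rect(c[m]))
    m=(X>.5)&(X<.62)&(Y>-.05)&(Y<.06)&(Z>.03);print('pin',np.argwhere(m).mean(0)[::-1],c[m].round(3).tolist()[:12])
    cam=(X>.65)&(X<.9)&(Y>-.15)&(Y<.03)
    for lo in np.arange(.12,.27,.01):
        mm=cam&(Z>=lo)&(Z<lo+.01); 
        if mm.sum()>4: print('cam z',round(lo,2),mm.sum(),c[mm].mean(0).round(3),rect(c[mm])[1:3])
    m=(X>.5)&(X<.75)&(Y>.1)&(Y<.42)&(Z>.1965)&(Z<.21);print('box',rect(c[m]),c[m][:,2].mean())
    m=(X>.3)&(X<.55)&(Y>.1)&(Y<.42)&(Z>.183)&(Z<.205);print('door',rect(c[m]),c[m][:,2].mean())
E
python3 m.py
```

```text
== top0
fixture (array([ 500.2, -270.1]), array([128.5, 278.4]), 7.6, 4415)
two top z 0.0768 (array([ 516.3, -338.6]), array([88.8,  8.8]), 81.9, 133) [ 0.5162 -0.3378  0.0768]
one top z 0.0768 (array([ 497.7, -200.9]), array([ 8.2, 88.5]), 8.7, 125) [ 0.4977 -0.2012  0.0768]
stud [423.3 223.8] 26 [ 0.5393 -0.309   0.049 ] ray46 [ 0.5393 -0.309   0.049 ]
stud [448.7 227.1] 23 [ 0.5293 -0.3717  0.052 ] ray46 [ 0.5296 -0.3723  0.049 ]
stud [378.9 234.6] 27 [ 0.5145 -0.1967  0.0511] ray46 [ 0.5146 -0.1969  0.049 ]
rail (array([596.6,  -2.2]), array([ 50.7, 148.9]), 70.6, 1051) (array([596.6,  -1.7]), array([ 52.1, 148. ]), 71.4, 1051)
pin [294.09090909 224.36363636] [[0.547, 0.017, 0.066], [0.547, 0.015, 0.06], [0.547, 0.012, 0.06], [0.545, 0.018, 0.058], [0.544, 0.015, 0.065], [0.544, 0.012, 0.071], [0.542, 0.017, 0.062], [0.542, 0.015, 0.062], [0.543, 0.013, 0.056], [0.542, 0.016, 0.038], [0.542, 0.014, 0.039]]
cam z 0.15 7 [ 0.756 -0.078  0.156] (array([33.8, 73.5]), 24.9)
cam z 0.16 24 [ 0.728 -0.064  0.165] (array([ 53.5, 103.3]), 70.9)
cam z 0.17 36 [ 0.718 -0.059  0.176] (array([
[... 1966 characters left out ...]
 76.6)
cam z 0.18 133 [ 0.75  -0.037  0.185] (array([ 50.8, 125.3]), 78.4)
cam z 0.19 338 [ 0.739 -0.044  0.196] (array([ 55. , 126.5]), 83.0)
cam z 0.2 412 [ 0.764 -0.056  0.204] (array([ 57.2, 111. ]), 71.1)
cam z 0.21 25 [ 0.804 -0.061  0.214] (array([17.8, 35.5]), 34.7)
cam z 0.22 28 [ 0.804 -0.062  0.225] (array([20.1, 38.5]), 28.5)
cam z 0.23 28 [ 0.806 -0.062  0.235] (array([17.8, 36.4]), 35.0)
cam z 0.24 79 [ 0.8   -0.069  0.247] (array([31.6, 30.2]), 69.4)
cam z 0.25 99 [ 0.799 -0.071  0.252] (array([30.6, 28.3]), 71.4)
box (array([592.7, 276.4]), array([200. , 168.5]), 85.9, 4113) 0.19994226271507273
door (array([471.7, 279.3]), array([200. , 156.5]), 90.0, 866) 0.19578502012439108
```

Run:
```python
from h import *
for t in('top0','scene0'):
    d=load(t);c=cloud(d);X,Y,Z=c[...,0],c[...,1],c[...,2];im=d['image']
    print('==',t)
    # box top: plane bins, keep points beyond front
    m=((X>.48)&(X<.72)&(Y>.12)&(Y<.42)&(Z>.192)&(Z<.208)).astype(np.uint8)
    m=cv2.morphologyEx(m,cv2.MORPH_OPEN,np.ones((13,13),np.uint8))
    cs,_=cv2.findContours(m,cv2.RETR_EXTERNAL,cv2.CHAIN_APPROX_NONE); k=max(cs,key=cv2.contourArea)
    q=cv2.approxPolyDP(k,8,True)[:,0]; print('box corners',[(a.tolist(),ray(d,*a,.2)[:2].round(4).tolist()) for a in q])
    # door top edge points
    m=(X>.33)&(X<.535)&(Y>.14)&(Y<.42)&(Z>.185)&(Z<.203)
    P=c[m][:,:2]; 
    r=cv2.fitLine(P.astype(np.float32),cv2.DIST_HUBER,0,.002,.01).ravel(); s=(P-r[2:])@r[:2]; e=(P-r[2:])@np.array([-r[1],r[0]])
    k=abs(e)<.012; P=P[k]; r=cv2.fitLine(P.astype(np.float32),cv2.DIST_HUBER,0,.002,.01).ravel(); s=(P-r[2:])@r[:2];print('door',r.round(4),'ends',(r[2:]+r[:2]*s.min()).round(4),(r[2:]+r[:2]*s.max()).round(4),len(P))
    for nm,y0,y1 in(('two',-.42,-.255),):
        m=(X>.4)&(X<.6)&(Y>y0)&(Y<y1)&(Z>.07)&(Z<.09);P=c[m][:,:2];r=cv2.fitLine(P.astype(np.float32),cv2.DIST_HUBER,0,.002,.01).ravel();print('wall yaw',np.degrees(np.arctan2(r[1],r[0]))-90,r.round(4))
    # camera frame
    yaw=np.radians(-19.1);p0=np.array([.544,.0155]);L=np.stack([(X-p0[0])*np.cos(yaw)+(Y-p0[1])*np.sin(yaw),-(X-p0[0])*np.sin(yaw)+(Y-p0[1])*np.cos(yaw),Z],-1)
    m=(L[...,0]>.2)&(L[...,0]<.245)&(abs(L[...,1])<.022)&(Z>.15); print('head top',np.median(Z[m]),m.sum())
    m=(L[...,0]>.2)&(L[...,0]<.3)&(abs(L[...,1])<.04)&(Z>.195)&(Z<.215);print('head y ext',np.percentile(L[...,1][m],[2,98]).round(4))
    for a in np.arange(.145,.25,.01):
        m=(L[...,0]>a)&(L[...,0]<a+.01)&(abs(L[...,1])<.04)&(Z>.13)
        if m.any(): print('x',round(a,3),m.sum(),'z',np.percentile(Z[m],[5,50,98]).round(3),'y',np.percentile(L[...,1][m],[3,97]).round(3))
    m=(L[...,0]>.255)&(L[...,0]<.29)&(abs(L[...,1])<.03)&(Z>.245);print('post',c[m].mean(0).round(4),np.median(Z[m]))
    m=(L[...,0]>.03)&(L[...,0]<.14)&(abs(L[...,1])<.035)&(Z<.03)&(im.min(-1)>170)
    print('rail lat edges', [np.percentile(L[...,1][m&(abs(L[...,0]-a)<.01)],[1,99]).round(4).tolist() for a in (.05,.08,.11)],'Z',np.median(Z[m]))
a=load('scene0')['image'][265:360,215:355];cv2.imwrite('pics/crop3.png',cv2.resize(a,None,fx=5.5,fy=5.5,interpolation=cv2.INTER_CUBIC))
```

```text
== top0
box corners [([169, 168], [0.6652, 0.2902]), ([159, 177], [0.6449, 0.3132]), ([163, 210], [0.5689, 0.3046]), ([184, 210], [0.5679, 0.2566]), ([178, 189], [0.6163, 0.2699]), ([190, 188], [0.618, 0.2425]), ([190, 173], [0.6525, 0.2421])]
door [ 0.6964 -0.7177  0.4651  0.2463] ends [0.3987 0.3147] [0.5316 0.1777] 495
wall yaw -8.316383 [ 0.1446  0.9895  0.5158 -0.3407]
head top 0.20475006889984404 393
head y ext [-0.0278  0.0262]
x 0.155 87 z [0.167 0.19  0.204] y [-0.02   0.017]
x 0.165 80 z [0.186 0.197 0.203] y [-0.02   0.018]
x 0.175 104 z [0.182 0.197 0.207] y [-0.024  0.022]
x 0.185 93 z [0.187 0.199 0.208] y [-0.025  0.023]
x 0.195 73 z [0.183 0.197 0.203] y [-0.02   0.019]
x 0.205 136 z [0.167 0.198 0.21 ] y [-0.027  0.025]
x 0.215 115 z [0.188 0.206 0.212] y [-0.028  0.025]
x 0.225 111 z [0.2   0.206 0.212] y [-0.028  0.024]
x 0.235 111 z [0.197 0.206 0.212] y [-0.028  0.026]
x 0.245 122 z [0.189 0.205 0.228] y [-0.029  0.025]
post [ 0.7987 -0.0737  0.2528] 0.2528682935245903
rail lat edges [[-0.0245, 0.0245], [-0.0244, 0.0248], [-0.0245, 0.0259]] Z 0.013556181906006715
[... 561 characters left out ...]
7304525 299
head y ext [-0.024   0.0288]
x 0.155 50 z [0.176 0.192 0.199] y [-0.016  0.022]
x 0.165 72 z [0.179 0.193 0.199] y [-0.014  0.023]
x 0.175 72 z [0.18  0.196 0.204] y [-0.018  0.026]
x 0.185 90 z [0.178 0.195 0.205] y [-0.018  0.026]
x 0.195 70 z [0.18  0.193 0.202] y [-0.016  0.023]
x 0.205 84 z [0.17  0.2   0.207] y [-0.023  0.028]
x 0.215 114 z [0.161 0.202 0.208] y [-0.022  0.03 ]
x 0.225 119 z [0.163 0.203 0.207] y [-0.023  0.03 ]
x 0.235 121 z [0.161 0.203 0.209] y [-0.023  0.03 ]
x 0.245 85 z [0.156 0.202 0.25 ] y [-0.012  0.029]
post [ 0.7995 -0.0708  0.2508] 0.25069518194606144
rail lat edges [[-0.0313, 0.0268], [-0.0312, 0.0264], [-0.0293, 0.0258]] Z 0.010878113907242026
```

View pics/crop3.png

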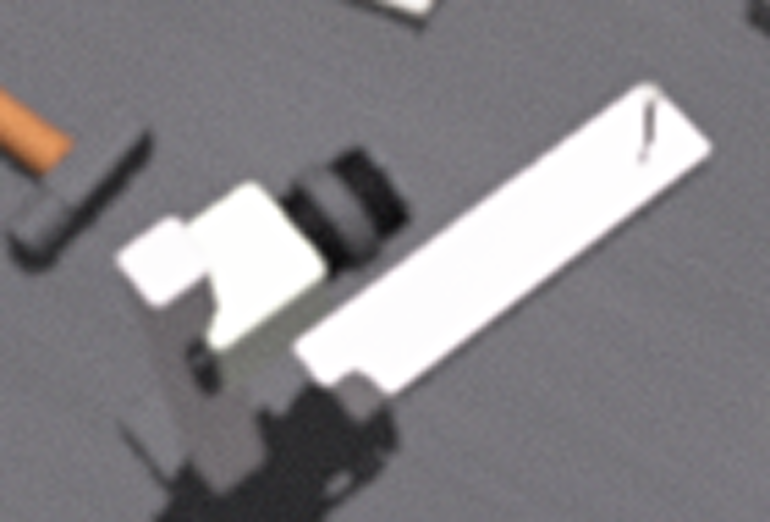

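Run:
```python
from h import *
d=load('top0')
P=[ray(d,*p,.2)[:2] for p in((131.2,221.5),(218.5,226.4),(222.1,164.8),(135.2,161.2))]
print(np.round(P,4),[np.linalg.norm(P[i]-P[i-1]).round(4) for i in range(4)])
a=lambda v:np.degrees(np.arctan2(v[1],v[0]))
print('front',a(P[0]-P[1])-90,'back',a(P[3]-P[2])-90,'L',a(P[3]-P[0]),'R',a(P[2]-P[1]))
h=np.array([.5327,.1865])
y=np.radians((a(P[0]-P[1])+a(P[3]-P[2]))/2-90); print('yaw used',np.degrees(y))
for th in (.82,.7,.5,.3,.2,.1,.04,.0,-.02):
    f=y+th+np.pi/2; u=np.array([np.cos(f),np.sin(f)]);n=np.array([u[1],-u[0]])
    print(th,'push',(h+.15*u-.012*n).round(4),'tcp x-contact(14.5)',(h+.15*u-.0265*n).round(4),'u',u.round(3))
f=np.degrees(np.arctan2(.716,-.698))-90-np.degrees(y);print('door angle now',np.radians(f))
```

```text
[[0.5442 0.3774]
 [0.5287 0.1784]
 [0.6697 0.1685]
 [0.6827 0.3676]] [np.float64(0.1388), np.float64(0.1997), np.float64(0.1414), np.float64(0.1996)]
front -4.470410819265595 back -3.7125936604394383 L -4.040716689508265 R -4.011295681664415
yaw used -4.091502239852517
0.82 push [0.4218 0.2882] tcp x-contact(14.5) [0.4112 0.2784] u [-0.681  0.733]
0.7 push [0.4348 0.3008] tcp x-contact(14.5) [0.4231 0.2922] u [-0.588  0.809]
0.5 push [0.4594 0.3179] tcp x-contact(14.5) [0.4463 0.3119] u [-0.416  0.91 ]
0.3 push [0.487  0.3299] tcp x-contact(14.5) [0.4729 0.3266] u [-0.227  0.974]
0.2 push [0.5016 0.3337] tcp x-contact(14.5) [0.4872 0.3319] u [-0.128  0.992]
0.1 push [0.5164 0.3361] tcp x-contact(14.5) [0.5019 0.3357] u [-0.029  1.   ]
0.04 push [0.5254 0.3368] tcp x-contact(14.5) [0.5109 0.3373] u [0.031 1.   ]
0.0 push [0.5314 0.337 ] tcp x-contact(14.5) [0.517 0.338] u [0.071 0.997]
-0.02 push [0.5344 0.337 ] tcp x-contact(14.5) [0.52   0.3383] u [0.091 0.996]
door angle now 0.844079191974995
```

```bash
python3 -m pendant '[[0.175,0.156,0.056,0,0,0.09],[0.175,0.156,0.056,0,0,0.09],[0.175,0.156,0.056,0,0,0.09],[0.175,0.156,0.056,0,0,0.09],[0.175,0.156,0.056,0,0,0.09],[0.175,0.156,0.056,0,0,0.09],[0.175,0.156,0.056,0,0,0.09],[0.175,0.156,0.056,0,0,0.09],[0,0.23,0,0,0,0.05],[0,0.23,0,0,0,0],[0,0.23,0,0,0,0],[0,0.23,0,0,0,0],[0,0.23,0,0,0,0],[0,0.23,0,0,0,0],[0,0.23,0,0,0,0],[0,0.23,0,0,0,0],[0,0,0,0,0,0]]' 1 40
cat > st.py <<'E'
from h import *
o=get_obs();x=R.from_quat(o['tcp_rot']).as_matrix();print('t',o['time_s'],'p',o['eef_pos'].round(4),'yaw',np.degrees(np.arctan2(x[1,0],x[0,0])).round(2),'z',x[:,2].round(3),'F',o['contact_force'].round(1),'op',round(o['opening'],3),'j',o['joint_positions'].round(2))
E
python3 st.py
```

```text
time_s: 1.8
eef_pos: [0.4667, 0.0036, 0.3353]
tcp_rot: [1.0, -0.027, 0.0, -0.002]
contact_force: [-0.2, 0.0, -0.2]
opening: 0.001
t 1.8 p [0.4667 0.0036 0.3353] yaw -3.12 z [ 0.     0.004 -1.   ] F [-0.2  0.  -0.2] op 0.001 j [ 0.34  0.27 -0.51  1.77  0.14  1.13 -0.27]
```

```bash
python3 -m pendant '[[-0.068,0.205,0,0,0,0],[-0.068,0.205,0,0,0,0],[-0.068,0.205,0,0,0,0],[-0.068,0.205,0,0,0,0],[-0.068,0.205,0,0,0,0],[-0.068,0.205,0,0,0,0],[0,0,-0.2,0,0,0],[0,0,-0.2,0,0,0],[0,0,-0.2,0,0,0],[0,0,-0.2,0,0,0],[0,0,-0.05,0,0,0],[0,0,0,0,0,0]]'; python3 st.py; python3 -c "
from h import *
grab('top','top1');d=grab('scene','scene1')
cv2.imwrite('pics/c4.png',np.hstack([cv2.resize(load('top1')['image'][120:320,100:300],(400,400)),cv2.resize(d['image'][230:400,330:500],(400,400))]))"
```

```text
time_s: 3.0
eef_pos: [0.3855, 0.2405, 0.1639]
tcp_rot: [0.999, -0.034, -0.002, 0.001]
contact_force: [0.5, -0.2, 0.8]
opening: 0.002
t 3.0 p [0.3855 0.2405 0.1639] yaw -3.92 z [-0.003 -0.002 -1.   ] F [ 0.5 -0.2  0.8] op 0.002 j [-0.23  0.48 -0.54  2.05  0.37  0.7  -1.07]
```

View pics/c4.png

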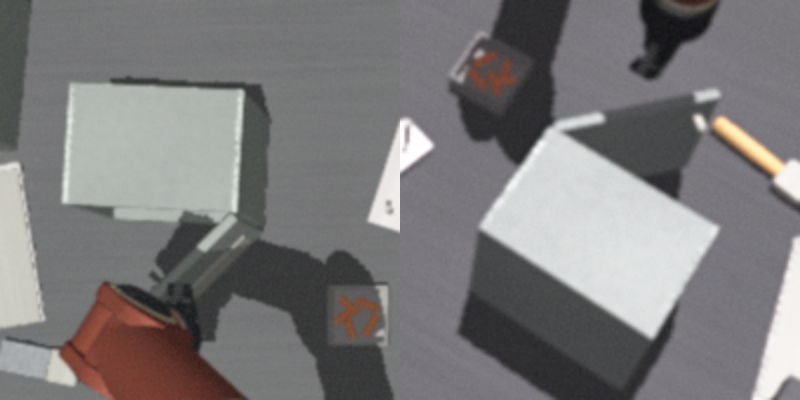

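The left crop shows the shut fingers at about (180,300), just outside the door, and the handle sits below them. Next I push along the arc.

```bash
python3 -m pendant '[[0.064,0.094,0,0,0,0],[0.064,0.094,0,0,0,0],[0.06,0.07,0,0,0,0],[0.058,0.05,0,0,0,0],[0.058,0.05,0,0,0,0],[0.067,0.037,0,0,0,0],[0.067,0.037,0,0,0,0],[0.07,0.025,0,0,0,0],[0.05,0.015,0,0,0,0],[0,0,0,0,0,0],[0,0,0,0,0,0]]'; python3 st.py; python3 -c "
from h import *
grab('top','top2');d=grab('scene','scene2')
cv2.imwrite('pics/c5.png',np.hstack([cv2.resize(load('top2')['image'][120:320,100:300],(400,400)),cv2.resize(d['image'][230:400,330:500],(400,400))]))"
```

```text
time_s: 4.2
eef_pos: [0.498, 0.3358, 0.1675]
tcp_rot: [0.999, -0.035, 0.001, -0.0]
contact_force: [-3.0, -2.0, 6.3]
opening: -0.0
t 4.2 p [0.498  0.3358 0.1675] yaw -3.96 z [ 0.002  0.001 -1.   ] F [-3.  -2.   6.3] op -0.0 j [-0.32  0.67 -0.51  1.66  0.39  0.92 -1.05]
```

View pics/c5.png

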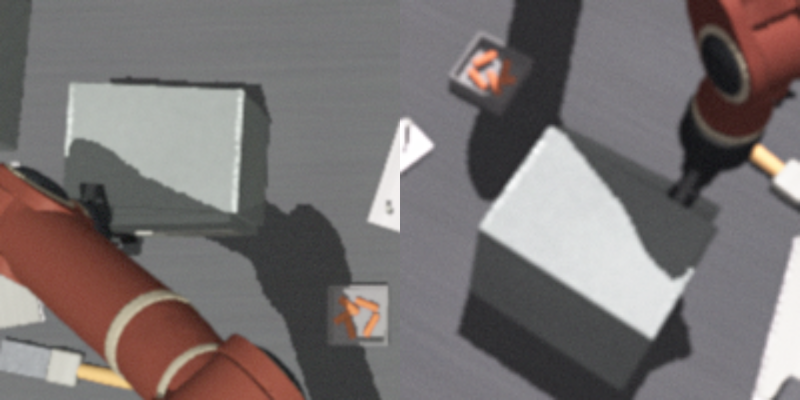

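The door is nearly shut and the contact force is small. I'll go through the catch in small steps.

```bash
python3 -m pendant '[[0.03,0.005,0,0,0,0],[0.03,0.003,0,0,0,0],[0,0,0,0,0,0]]'; python3 -m pendant '[[0.02,0.002,0,0,0,0],[0,0,0,0,0,0]]';python3 -m pendant '[[0.015,0.001,0,0,0,0],[0,0,0,0,0,0]]'
```

```text
time_s: 4.6
eef_pos: [0.5079, 0.3372, 0.1671]
tcp_rot: [0.999, -0.034, -0.001, 0.001]
contact_force: [-7.0, -2.9, 8.5]
opening: 0.005
time_s: 4.8
eef_pos: [0.508, 0.3371, 0.1672]
tcp_rot: [0.999, -0.034, -0.005, 0.002]
contact_force: [-14.5, -6.5, 14.0]
opening: -0.002
time_s: 5.0
eef_pos: [0.5079, 0.337, 0.1673]
tcp_rot: [0.999, -0.033, -0.007, 0.004]
contact_force: [-19.8, -7.9, 18.0]
opening: -0.0
```

```bash
python3 -c "
from h import *
t=grab('top','top3');d=grab('scene','scene3')
cv2.imwrite('pics/c6.png',np.hstack([cv2.resize(t['image'][150:270,110:230],(400,400),interpolation=3),cv2.resize(d['image'][250:350,380:480],(400,400),interpolation=3)]))
c=cloud(d);X,Y,Z=[c[...,i] for i in range(3)]
m=(X>.48)&(X<.56)&(Y>.17)&(Y<.31)&(Z>.18)&(Z<.21)
for y in np.arange(.19,.40,.02):
  k=(X>.48)&(X<.56)&(abs(Y-y)<.01)&(Z>.185)&(Z<.2);print(round(y,2),k.sum(),np.percentile(X[k],[2,50,98]).round(4) if k.any() else '')
"
```

```text
0.19 64 [0.5181 0.5375 0.5585]
0.21 80 [0.5184 0.5383 0.5591]
0.23 77 [0.5201 0.5364 0.5591]
0.25 81 [0.5215 0.5381 0.5589]
0.27 77 [0.5221 0.5388 0.5587]
0.29 71 [0.5242 0.5399 0.5593]
0.31 76 [0.525  0.5415 0.558 ]
0.33 23 [0.5233 0.5515 0.5588]
0.35 47 [0.5208 0.5435 0.5584]
0.37 59 [0.5272 0.5445 0.559 ]
0.39 0
```

View pics/c6.png

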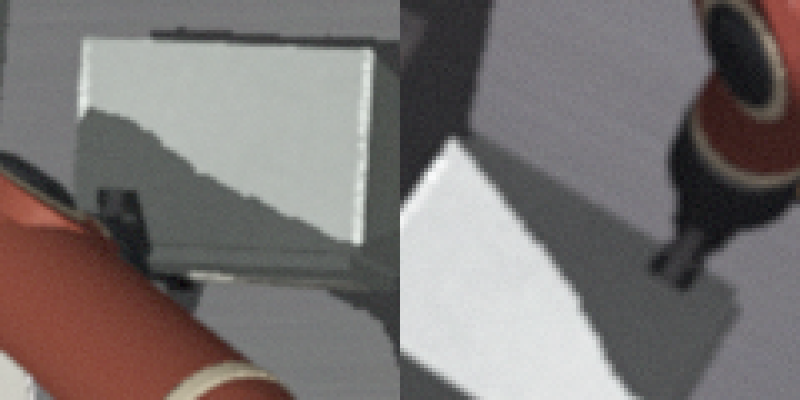

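```bash
python3 -m pendant '[[-0.05,0,0,0,0,0],[-0.2,-0.05,0,0,0,0],[-0.2,-0.1,0,0,0,0],[0,0,0.2,0,0,0],[0,-0.2,0.15,0,0,0],[0,-0.2,0,0,0,0],[0,-0.2,0,0,0,0],[0,-0.2,0,0,0,0],[0,0,0,0,0,0]]'; python3 -c "
from h import *
t=grab('top','top4');d=grab('scene','scene4')
cv2.imwrite('pics/c7.png',np.hstack([cv2.resize(t['image'][150:270,110:230],(400,400),interpolation=3),cv2.resize(d['image'][250:350,380:480],(400,400),interpolation=3)]))
for n in('top4','scene4'):
  c=cloud(load(n));X,Y,Z=[c[...,i] for i in range(3)];Q=[]
  for y in np.arange(.19,.38,.01):
    k=(X>.44)&(X<.56)&(abs(Y-y)<.005)&(Z>.17)&(Z<.21);f=lambda q:np.percentile(X[k],q)
    if k.any(): Q.append((y,f(3)))
  Q=np.array(Q);p=np.polyfit(Q[:,0],Q[:,1],1);print(n,Q[::3].round(4).tolist(),'slope',p,'vs box .0715')
"
```

```text
time_s: 6.0
eef_pos: [0.4275, 0.1413, 0.2352]
tcp_rot: [0.999, -0.039, 0.0, 0.002]
contact_force: [0.6, -1.1, -0.6]
opening: -0.002
top4 [[0.19, 0.5205], [0.22, 0.5215], [0.25, 0.524], [0.28, 0.5253], [0.31, 0.528], [0.34, 0.5297], [0.37, 0.5317]] slope [0.06680976 0.50692919] vs box .0715
scene4 [[0.19, 0.5203], [0.22, 0.5208], [0.25, 0.5219], [0.28, 0.5255], [0.31, 0.5258], [0.34, 0.5288], [0.37, 0.5308]] slope [0.06538044 0.50598171] vs box .0715
```

View pics/c7.png

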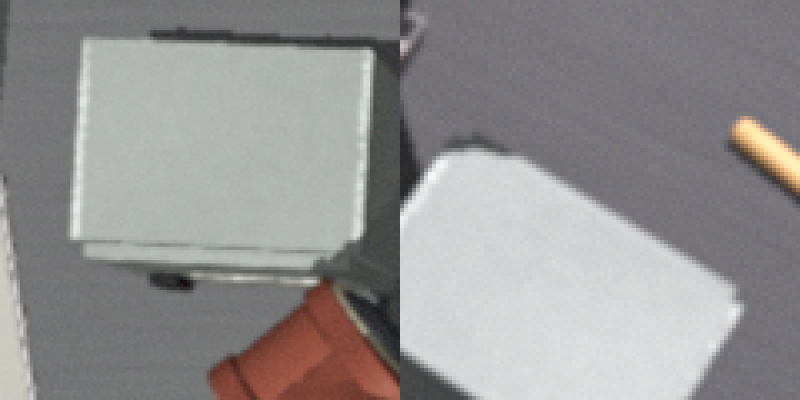

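The door stayed shut after I let go. Its front edge is parallel to the box within about 5 mrad, and a 12 mm strip is visible in front of the roof. Now to a spot above the bracket.

```bash
python3 -m pendant '[[0.04,-0.218,0.03,0,0,-0.02],[0.04,-0.218,0.03,0,0,-0.02],[0.04,-0.218,0.03,0,0,0],[0.04,-0.218,0.03,0,0,0],[0.04,-0.218,0.03,0,0,0],[0.04,-0.218,0.03,0,0,0],[0.04,-0.218,0.03,0,0,0],[0.04,-0.218,0.03,0,0,0],[0.04,-0.218,0.03,0,0,0],[0.04,-0.218,0.03,0,0,0],[0.04,-0.218,0.03,0,0,0],[0,0,0,0,0,0],[0,0,0,0,0,0]]' 0 60; python3 st.py; python3 -c "
from h import *
t=grab('top','top5');d=grab('scene','scene5')
cv2.imwrite('pics/c8.png',np.hstack([t['image'][140:340,100:500],cv2.resize(d['image'][160:280,180:320],(400,343),interpolation=3)[:200]]) if 0 else cv2.resize(d['image'][160:280,180:320],(700,600),interpolation=3))
cv2.imwrite('pics/c9.png',t['image'])
for n in('top5','scene5'):
  c=cloud(load(n));X,Y,Z=[c[...,i] for i in range(3)];Q=[]
  for y in np.arange(.19,.38,.01):
    k=(X>.44)&(X<.56)&(abs(Y-y)<.005)&(Z>.17)&(Z<.21);f=lambda q:np.percentile(X[k],q)
    if k.any(): Q.append((y,f(3)))
  Q=np.array(Q);p=np.polyfit(Q[:,0],Q[:,1],1);print(n,'slope',p)
"
```

```text
time_s: 7.4
eef_pos: [0.516, -0.3312, 0.3007]
tcp_rot: [0.998, -0.065, 0.001, -0.001]
contact_force: [-0.2, 1.2, -0.8]
opening: 0.5
t 7.4 p [ 0.516  -0.3312  0.3007] yaw -7.5 z [ 0.001  0.001 -1.   ] F [-0.2  1.2 -0.8] op 0.5 j [ 0.81  0.55 -0.47  1.44  0.25  1.21  0.18]
top5 slope [0.06834343 0.50653549]
scene5 slope [0.06308395 0.50642638]
```

View pics/c8.png

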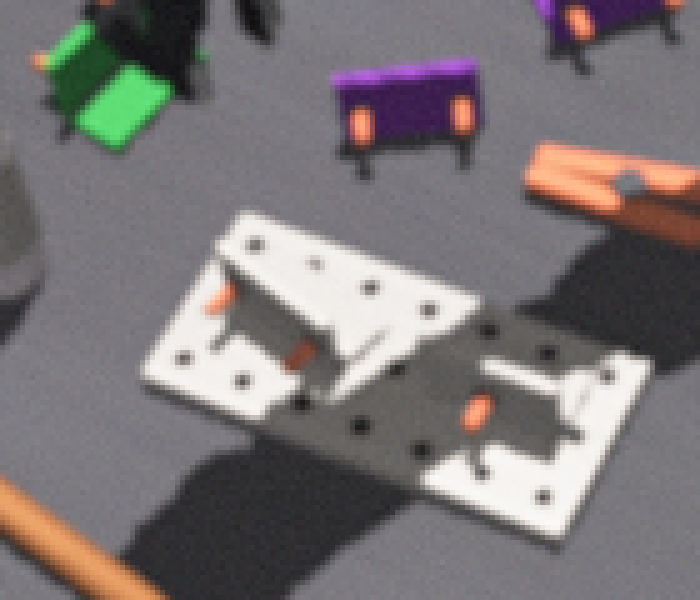

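View pics/c9.png

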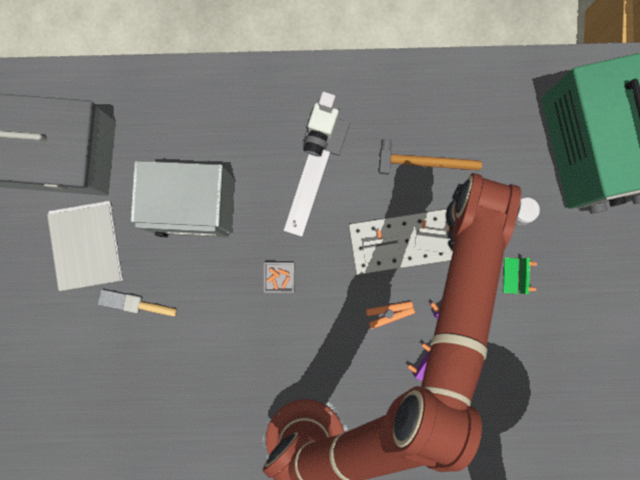

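```bash
python3 -m pendant '[[0,-0.034,-0.1,0,0,-0.012],[0,0,-0.2,0,0,0],[0,0,-0.2,0,0,0],[0,0,-0.2,0,0,0],[0,0,-0.2,0,0,0],[0,0,-0.15,0,0,0],[0,0,0,0,0,0],[0,0,0,0,0,0]]'; python3 st.py; python3 -c "
from h import *
d=grab('scene','scene6')
cv2.imwrite('pics/c10.png',cv2.resize(d['image'][180:270,190:295],(700,600),interpolation=3))"
```

```text
time_s: 8.3
eef_pos: [0.5158, -0.3369, 0.0918]
tcp_rot: [0.997, -0.074, 0.001, -0.0]
contact_force: [0.3, -0.2, 0.6]
opening: 0.501
t 8.3 p [ 0.5158 -0.3369  0.0918] yaw -8.45 z [ 0.001  0.001 -1.   ] F [ 0.3 -0.2  0.6] op 0.501 j [ 0.77  0.77 -0.38  1.68  0.38  0.77  0.07]
```

View pics/c10.png

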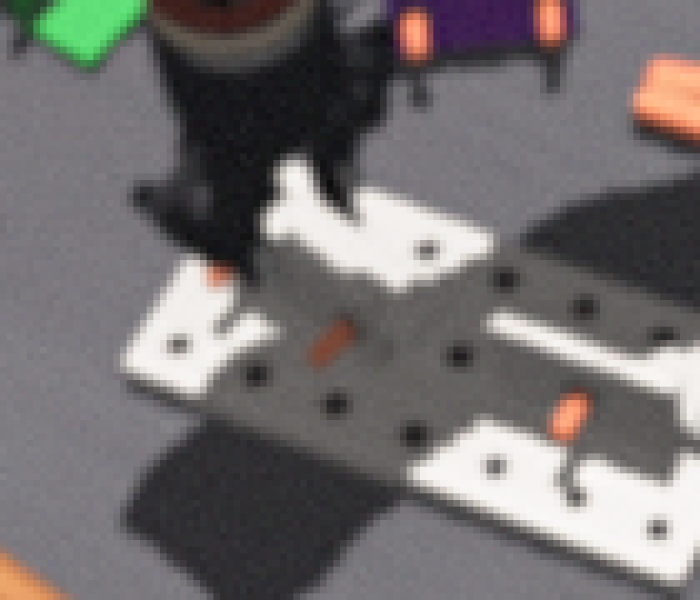

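The jaws straddle the wall between the studs. I'll lower, then grip.

```bash
python3 -m pendant '[[0,-0.003,-0.1,0,0,0],[0,-0.002,-0.09,0,0,0],[0,0,0,0,0,0],[0,0,0,0,0,0]]'; python3 st.py; python3 -m pendant '[[0,0,0,0,0,0],[0,0,0,0,0,0],[0,0,0,0,0,0],[0,0,0,0,0,0],[0,0,0,0,0,0],[0,0,0,0,0,0]]' 1 80; python3 st.py; python3 -c "
from h import *
d=grab('scene','scene7')
cv2.imwrite('pics/c11.png',cv2.resize(d['image'][180:270,190:295],(700,600),interpolation=3))"
```

```text
time_s: 8.75
eef_pos: [0.5159, -0.3397, 0.0549]
tcp_rot: [0.997, -0.075, 0.002, 0.001]
contact_force: [0.5, -0.3, 0.3]
opening: 0.5
t 8.75 p [ 0.5159 -0.3397  0.0549] yaw -8.59 z [ 0.003 -0.001 -1.   ] F [ 0.5 -0.3  0.3] op 0.5 j [ 0.76  0.82 -0.35  1.69  0.4   0.7   0.05]
time_s: 9.35
eef_pos: [0.5153, -0.3399, 0.0544]
tcp_rot: [0.997, -0.075, 0.001, 0.001]
contact_force: [-1.4, 0.4, 5.9]
opening: 0.081
t 9.35 p [ 0.5153 -0.3399  0.0544] yaw -8.61 z [ 0.002 -0.001 -1.   ] F [-1.4  0.4  5.9] op 0.081 j [ 0.76  0.82 -0.35  1.69  0.4   0.7   0.05]
```

View pics/c11.png

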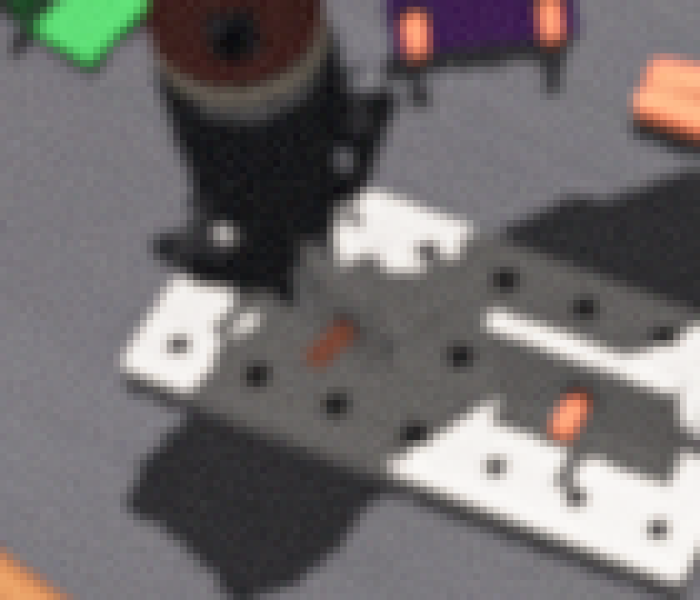

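The grip holds at an opening of 0.081, about 7–8 mm, which matches the wall thickness. Next I lift and carry.

```bash
python3 -m pendant '[[0,0,0.05,0,0,0],[0,0,0.1,0,0,0],[0,0,0.15,0,0,0],[0,0,0.15,0,0,0],[0,0,0.15,0,0,0],[0,0,0.07,0,0,0],[0,0,0,0,0,0]]'; python3 st.py; python3 -m pendant '[[0.01,0.1,0,0,0,-0.008],[0.016,0.16,0,0,0,-0.012],[0.016,0.18,0,0,0,-0.013],[0.016,0.18,0,0,0,-0.013],[0.016,0.18,0,0,0,-0.013],[0.016,0.18,0,0,0,-0.013],[0.016,0.18,0,0,0,-0.013],[0.014,0.18,0,0,0,-0.012],[0.012,0.18,0,0,0,-0.01],[0.01,0.15,0,0,0,-0.006],[0.003,0.1,0,0,0,-0.004],[0,0,0,0,0,0],[0,0,0,0,0,0],[0,0,0,0,0,0]]'; python3 st.py
python3 -c "
from h import *
t=grab('top','top8');d=grab('scene','scene8')"
```

```text
time_s: 10.1
eef_pos: [0.5154, -0.3398, 0.1886]
tcp_rot: [0.997, -0.075, 0.002, 0.001]
contact_force: [0.4, -0.0, -4.9]
opening: 0.079
t 10.1 p [ 0.5154 -0.3398  0.1886] yaw -8.61 z [ 0.003 -0.002 -1.   ] F [ 0.4 -0.  -4.9] op 0.079 j [ 0.8   0.65 -0.43  1.59  0.31  0.97  0.12]
time_s: 11.5
eef_pos: [0.5428, 0.0125, 0.1856]
tcp_rot: [0.986, -0.167, -0.001, 0.001]
contact_force: [0.1, -0.1, -5.9]
opening: 0.088
t 11.5 p [0.5428 0.0125 0.1856] yaw -19.25 z [-0.003 -0.002 -1.   ] F [ 0.1 -0.1 -5.9] op 0.088 j [ 0.19  0.54 -0.38  1.8   0.26  0.85 -0.65]
```

View pics/scene8.png

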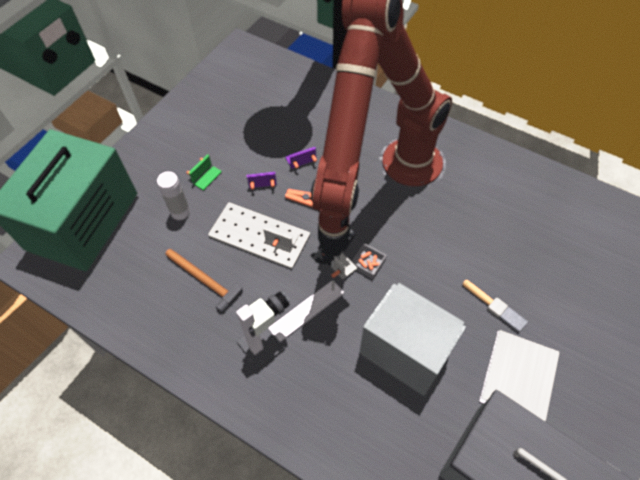

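View pics/top8.png

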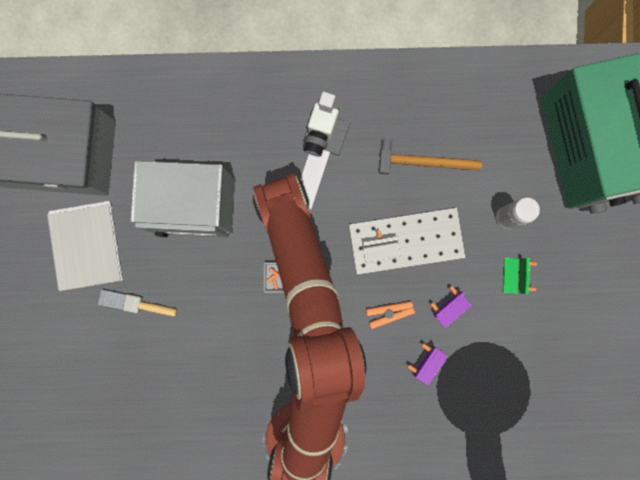

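The bracket is in front of the camera at scene (343,268). The other things look unmoved. I'll measure the held bracket.

```bash
python3 -c "
from h import *
d=load('scene8');a=d['image'][225:315,290:395];cv2.imwrite('pics/c12.png',cv2.resize(a,(700,600),interpolation=3))
c=cloud(d);o=c[225:315,290:395]
hsv=cv2.cvtColor(a,cv2.COLOR_BGR2HSV);Z=o[...,2]
yaw=np.radians(-19.1);p0=np.array([.544,.016,.176]);Rz=R.from_euler('z',yaw).as_matrix();L=(o-p0)@Rz
m=((hsv[...,0]<18)&(hsv[...,1]>100)&(Z>.12)).astype(np.uint8);n,l,st,ce=cv2.connectedComponentsWithStats(m)
for i in range(1,n): print('stud',ce[i]+[290,225],st[i,4],'L mean',L[l==i].mean(0).round(4),L[l==i].min(0).round(4),L[l==i].max(0).round(4))
m=(Z>.194)&(Z<.215)&(a.min(-1)>120); print('walltop',m.sum(),np.nanmean(L[m],0).round(4),np.nanmin(L[m],0).round(4),np.nanmax(L[m],0).round(4))
m=(abs(L[...,0])<.06)&(abs(L[...,1])<.06)&(abs(L[...,2])<.04)
for lo in np.arange(-.04,.04,.01):
  k=m&(L[...,2]>=lo)&(L[...,2]<lo+.01)
  if k.sum()>3: print(round(lo,2),k.sum(),np.percentile(L[k],[3,50,97],axis=0)[:,:2].round(3).tolist())
"
```

```text
stud [332.83802817 227.92253521] 142 L mean [0.0215 0.0193 0.2104] [-0.0067 -0.0108  0.1975] [0.0351 0.0339 0.2296]
stud [335.27272727 273.45454545] 33 L mean [0.0191 0.0308 0.0037] [ 0.0076  0.0259 -0.0029] [0.0286 0.0351 0.0079]
walltop 385 [-0.0168  0.1782  0.0235] [-0.0676  0.0394  0.0182] [0.0286 0.2124 0.0342]
-0.03 147 [[-0.044, -0.013], [-0.031, 0.022], [0.003, 0.043]]
-0.02 62 [[-0.042, -0.006], [-0.026, 0.025], [0.004, 0.042]]
-0.01 29 [[-0.004, 0.004], [0.004, 0.032], [0.028, 0.044]]
0.0 59 [[-0.0, -0.01], [0.009, 0.029], [0.027, 0.043]]
0.01 38 [[-0.015, 0.003], [0.003, 0.017], [0.016, 0.043]]
0.02 52 [[-0.008, 0.003], [0.002, 0.018], [0.016, 0.041]]
0.03 39 [[-0.014, 0.003], [-0.001, 0.009], [0.016, 0.044]]
```

View pics/c12.png

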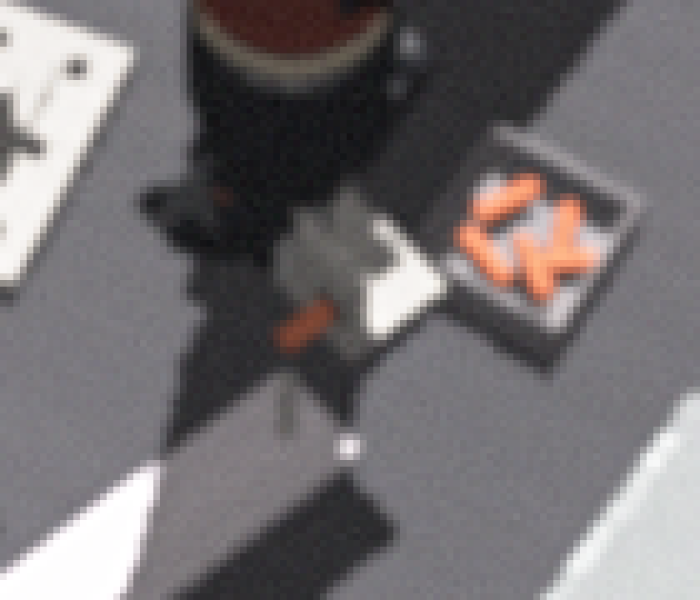

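```bash
python3 -m pendant '[[0.005,0.01,-0.005,0,0,0.001],[0,0,0,0,0,0],[0,0,0,0,0,0],[0,0,0,0,0,0],[0,0,0,0,0,0],[0,0,0,0,0,0],[0,0,0,0,0,0],[0,0,0,0,0,0]]'; python3 st.py; python3 -c "
from h import *
d=grab('scene','scene9');t=grab('top','top9');c=cloud(d);Z=c[...,2]
Rz=R.from_euler('z',np.radians(-19.1)).as_matrix();L=(c-[.544,.016,.176])@Rz;hsv=cv2.cvtColor(d['image'],cv2.COLOR_BGR2HSV)
m=(hsv[...,0]<18)&(hsv[...,1]>100)&(np.abs(L)<.06).all(-1);print('stud',m.sum(),L[m].mean(0).round(4),L[m].max(0).round(4))
m=(L[...,0]>-.04)&(L[...,0]<-.01)&(L[...,1]>0)&(L[...,1]<.05)&(abs(L[...,2]+.022)<.012);P=L[m];A=np.c_[P[:,:2],np.ones(len(P))];print('foot top z, tilt',np.median(P[:,2]).round(4),np.linalg.lstsq(A,P[:,2],rcond=None)[0].round(3),len(P))
for n in('top9','scene9'):
  c=cloud(load(n));X,Y,Z=[c[...,i] for i in range(3)];Q=[]
  for y in np.arange(.19,.38,.01):
    k=(X>.44)&(X<.56)&(abs(Y-y)<.005)&(Z>.17)&(Z<.21)
    if k.any(): Q.append((y,np.percentile(X[k],3)))
  Q=np.array(Q);print(n,'door slope',np.polyfit(Q[:,0],Q[:,1],1))
cv2.imwrite('pics/c13.png',np.hstack([cv2.resize(t['image'][150:250,120:240],(480,400),interpolation=3)]))
"; python3 st.py
```

```text
time_s: 12.4
eef_pos: [0.5446, 0.0165, 0.1859]
tcp_rot: [0.986, -0.165, -0.0, -0.0]
contact_force: [0.4, -1.0, -4.8]
opening: 0.082
t 12.4 p [0.5446 0.0165 0.1859] yaw -19.04 z [-0.  0. -1.] F [ 0.4 -1.  -4.8] op 0.082 j [ 0.18  0.55 -0.38  1.8   0.26  0.85 -0.66]
stud 34 [0.0189 0.033  0.0036] [0.0284 0.0401 0.0088]
foot top z, tilt -0.0213 [ 0.043  0.004 -0.02 ] 129
top9 door slope [0.06849325 0.50651554]
scene9 door slope [0.06219297 0.50663282]
t 12.5 p [0.5446 0.0165 0.1859] yaw -19.04 z [-0.  0. -1.] F [-1.   0.4 -5.2] op 0.079 j [ 0.18  0.55 -0.38  1.8   0.26  0.85 -0.66]
```

View pics/c13.png

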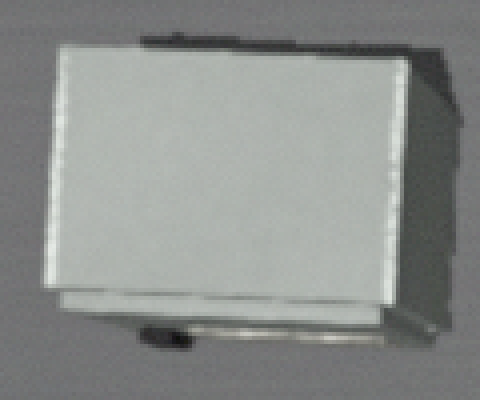

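```bash
python3 -m pendant '[[0,-0.006,-0.008,0,0,0],[0,0,0,0,0,0],[0,0,0,0,0,0],[0,0,0,0,0,0],[0,0,0,0,0,0],[0,0,0,0,0,0],[0,0,0,0,0,0],[0,0,0,0,0,0],[0,0,0,0,0,0],[0,0,0,0,0,0]]'; python3 st.py; python3 -c "
from h import *
print(abs(get_obs()['qd']).max())
d=grab('scene','scene10');c=cloud(d)
Rz=R.from_euler('z',np.radians(-19.1)).as_matrix();L=(c-[.544,.016,.176])@Rz;hsv=cv2.cvtColor(d['image'],cv2.COLOR_BGR2HSV)
m=(hsv[...,0]<18)&(hsv[...,1]>100)&(np.abs(L)<.06).all(-1);print('stud',m.sum(),L[m].mean(0).round(4),L[m].max(0).round(4))"
```

```text
time_s: 13.5
eef_pos: [0.5446, 0.0153, 0.1843]
tcp_rot: [0.986, -0.165, -0.0, -0.0]
contact_force: [0.4, -0.3, -4.2]
opening: 0.085
t 13.5 p [0.5446 0.0153 0.1843] yaw -19.04 z [-0.  0. -1.] F [ 0.4 -0.3 -4.2] op 0.085 j [ 0.18  0.55 -0.38  1.8   0.26  0.84 -0.66]
0.002240965859052203
stud 35 [0.0184 0.032  0.0018] [0.0294 0.0385 0.008 ]
```

```bash
python3 -c "
from workcell import *
print(finish_job())"
```

```text
the job is handed in; nothing more can be done
None
```

I shut the control box door, then picked the steel two-stud bracket off the fixture plate. The job was handed in at about 13.5 s with the arm still holding the bracket at the view point.

- **Door:** Pushing stopped at a firm limit at about 20 N, well above the 5 N catch. The door stayed put after I let go. Its front edge measured within about 3 to 9 mrad of parallel to the box, depending on the camera, which I read as fully home. While it was pushed, the force also had an upward part of about 18 N. I think a slanted part of the finger was on the door's upper edge, but I did not confirm that.
- **Held bracket:** The tool points straight down at yaw -19.0°, against -19.1° measured for the camera. The only stud I could see sat at x 18 mm, y 32 mm and z 2 mm in the view-point frame. Its tip was at 29.4 mm, where 29 mm is expected. The grip opening (about 7 mm on an 8 mm wall) and the carried load (4 to 5 N) match the bracket.
- **Disagreement:** The tool reading and the camera image differ by about 2 mm sideways, so I set the final position between the two. The other stud was hidden behind the gripper.
- **Foot tilt:** A fit to the foot's top face, taken before the last small shift, read about 0.04 rad of tilt. It came from only 129 noisy points, and I did not correct for it.
- **Other things:** They looked unmoved in the last full pictures I viewed, taken just after the carry; I did not measure their positions.

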